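# Run the hex nut onto a centrifuge rotor

### The job

The centrifuge rotor is loaded and its lid is on: fasten the lid with the red hex nut. Set the nut upright on the threaded stud, turn it gently backward (anticlockwise from above) until the thread start drops in, then forward (clockwise) to run it down until the thread holds the sprung washer squeezed by one to two millimetres, and let go; feel for the stops and never force the nut, and leave the other things on the bench alone.

Things in the scene. Friction and masses are not known exactly. Their poses are not given: they have to be found in the camera images.
- nut_mid (a point): The loose nut (0.1 to 0.17 kg), upright on the bench: hollow round red skirt below, 56 mm in diameter over its knurls, 33 mm high, open underneath; aluminium hexagon on top. 59 mm high in all. This point: on the axis half-way up, 29.5 mm above the skirt's underside. z up along the axis.
- nut_hex (a point): Middle of the nut's solid hexagon, 46 mm above the skirt's underside: 34 mm across flats, 39 mm across corners, 26 mm high, standing on the flat red shoulder of the skirt. Grip it across two opposite flats. x is square to a pair of flats, as is every direction 60 degrees on.
- rotor_nut: The same nut; origin at the centre of the skirt's underside, axes as nut_hex. Inside the skirt three lugs, 120 degrees apart, run in the thread (their angle to the flats is not given); the bore between the lugs is 31 mm in diameter.
- seat (a point): Centre of the top of the free, unsqueezed sprung washer (steel disc, 62 mm in diameter, on a rubber spring, on the blue lid), 80 mm above the bench, on the stud's axis. This point does not sink with the washer. The nut's underside touches the washer when nut_mid is 29.5 mm above this point, and squeezes it when lower.
- washer (a joint): How far the washer is squeezed, in m: 0 free, 0.003 at its hard stop. It takes about 4 N for each mm. The nut's weight alone gives 0.4 mm or less; only the thread can hold more once the nut is let go. One mm of squeeze is 0.26 rad of turning.
- stud_tip (a point): Centre of the top of the upright steel stud, 27 mm above the washer. The stud is 28 mm in diameter, tapering to 22 mm at the tip, and 40 mm over its thread. In the nut it has 1.5 mm play to each side. It does not turn. Right-hand thread, three starts, lead 24 mm a turn (sinks 3.8 mm a radian), 2 mm end play.
- stud_rim (a point): Centre of the thread's flat top rim, 22 mm above the washer. The rim has three openings 120 degrees apart, at an unknown angle, each with a 4 mm guard tooth beside it. Nut on the rim: its underside is about 14 mm above the washer; lug on a tooth: 18 mm; dropped into the openings: 7 mm.
- rotor: Rotor with lid and stud, fixed, 150 mm in diameter, origin under its centre; its yaw tells nothing of the thread. From the rim, turning the nut forward soon meets the teeth. Backward, within 2 rad, it drops 7 mm, then meets a stop within 0.3 rad. From there forward 2.1 to 2.6 rad, sinking, till the thread starts to squeeze the washer.
- beaker: Bystander: glass beaker 75 mm across, 92 mm high; origin at the centre of its underside.
- tape_roll: Bystander: black tape roll 60 mm across, 19 mm high; origin at the centre of its underside.
- tube_rack_orange: Bystander: orange rack 64 x 74 x 58 mm; origin at the centre of its underside.
- tip_box: Bystander: blue pipette-tip box 89 x 123 x 78 mm; origin at the centre of its underside.
Not all that is in view belongs to the job. Of the things like the rotor_nut, leave any that is blue; of the rest the smaller one is meant.

How it is judged:
By the outcome, as a careful person would: the job done as asked, in the order asked, and still so for the second after the job is handed in, with the robot touching nothing.
It also fails if it takes over 72 s, if anything falls off the work surface, if the arm or the gripper's body presses on something with over 40 N, if the wrist force passes 120 N, or if a joint passes its speed limit or range.

### The arm

A 7-joint arm with a two-finger parallel gripper is mounted at the origin on a cart in front of the work surface, level with it; the furniture and walls round the work are solid. World frame = base frame: x ahead of the robot, y to its left, z up, the work surface at z = 0. Lengths are in m, angles in rad, forces in N, time in s.
With the tool pointing down it reaches from about 0.4 to 0.85 m from the base axis. Payload 4.5 kg.
Tool frame: the origin (TCP) lies at the very end of the fingers, on their centre line; the grasp point (between the pads) lies 19 mm behind it (r.pinch_z is the distance from the TCP to the grasp point, in m); z points along the fingers, y is the line along which they close (so a half turn about z gives the same grasp; the last joint's range is limited). The gripper opens to 88 mm and grips with 3 to 60 N. Pads are 18 mm wide; open, the fingers measure 123 mm over their backs; the gripper's body (75 mm by 187 mm) begins 45 mm behind the grasp point.
Start: joints at [-1.251, 0.689, -0.195, 1.565, 0.157, 0.902, -0.215], TCP at [0.176, 0.6, 0.214] pointing down, gripper open.
Joint ranges: [-3.01, 3.01], [-0.46, 2.08], [-1.47, 1.51], [0.13, 2.56], [-1, 4.14], [0.04, 2.09], [-2.66, 2.66]. Speed limits (rad/s): [2.57, 2.57, 3.14, 3.14, 3.14, 3.14, 3.14].

### API

Orientations are given as a unit quaternion [x, y, z, w].
In Python, from plant import r, cams gives the robot as it stands.
- The arm moves only by the shell command python3 -m pendant 'ROWS' [FORCE]. ROWS is JSON, a list of rows, each a list of 3 entries, a list of its own where there are three numbers: the closure, from -1 (fully open) to 1 (shut), then the shift along the tool's x, y, z in mm, then the turn, a rotation vector about the tool's x, y, z in degrees. A call has 1 to 8 rows; each row shifts and turns the commanded pose from where the row before left it, along the tool's axes as they then stand; what a row does not reach is not made up. A row lasts 1/8 s, in which the tool goes at most 62.5 mm and 10.7 degrees, less where a joint would pass 70% of its speed; a pose out of reach is approached as far as the arm can. A call with a gripper value outside its range is refused whole. The fingers move at their own pace and stop on an object; FORCE is the grip in N (left out, the last holds). Time passes only in rows, so rows that do not move let the fingers close. It gives the time, the measured TCP pose, the force, the opening and the grip force at its end, in the units of the state.
- r.get_state(): the state, without advancing time (a new reading comes with each control period).
- cams.snapshot(name): name is "scene" or "top" or "wrist"; returns a dict with "img" (480x640x3 uint8, red, green, blue), "camera_matrix" (3x3 intrinsics, pixels), "D" ([k1, k2, p1, p2, k3] as OpenCV has them; the pictures are not rectified), "camera_from_world" (4x4, takes a point from world to camera coordinates); the wrist camera has in their place "tool_from_camera" (4x4, takes a point from camera to tool coordinates, whose origin is the TCP and whose axes are the flange's). Camera axes: x right, y up, looking along -z (the intrinsics and any distortion apply to the point x, -y, -z); pixel columns grow to the right and rows downward; lengths in m; the calibration is good to about 2 mm. A picture is of the moment at which its call begins: read the wrist's pose just before it. There is no depth.
- r.finish_job(): hands the job in; it is judged then, once.
The state is a dict: "clock": time; "q": joint angles; "qd": joint speeds; "joint_torque": joint torques, N m; "tool_pos": TCP position; "eef_rot": TCP orientation; "contact_force": force on the tool from outside, world axes, zero at the start; "moment": the same for the moment, N m; "opening": opening from 0.0 (shut) to 1.0 (fully open); "finger_force": force on a finger pad.
Only numpy, scipy, OpenCV 4.12 (cv2) and the standard library are available. Lean on these libraries where they do the work, as an engineer would, in place of code of your own. Each camera call takes 0.05 s, during which the arm holds its last target. There are 200 camera calls.

## Working session

There is one attempt and no reset: what is moved stays moved. The work goes in short steps, Python scripts to look and compute and a shell command to move; the robot and the scene stay as the last step left them, time stands still between calls to the robot, and variables do not carry over. Pictures are saved under pics/ and viewed, at most 10 in all, crops included, and the job is handed in when it is done.

```bash
mkdir -p pics; ls
python3 - <<'E'
from plant import r,cams
import cv2,numpy as np,pickle
d={}
for n in("scene","top","wrist"):
    s=r.get_state();c=cams.snapshot(n);c['state']=s;d[n]=c
    cv2.imwrite(f'pics/a_{n}.png',c['img'][:,:,::-1])
pickle.dump(d,open('snap0.pkl','wb'))
print(d['top'].keys(),d['top']['camera_matrix'],d['top']['D'],d['top']['camera_from_world'],d['scene']['camera_from_world'],d['wrist']['tool_from_camera'])
print(s)
E
```

```text
pics
dict_keys(['img', 'camera_matrix', 'D', 'camera_from_world', 'state']) [[473.51138703   0.         324.06803308]
 [  0.         473.51138703 242.01066557]
 [  0.           0.           1.        ]] [-0.0963736  0.         0.         0.         0.       ] [[-0.02308041 -0.99972711  0.00360548 -0.01324238]
 [ 0.97596453 -0.02174978  0.21684138 -0.57349698]
 [-0.21670378  0.00852361  0.97620019 -1.04177802]
 [ 0.          0.          0.          1.        ]] [[ 0.86099555 -0.50857736 -0.00597784 -0.4661185 ]
 [ 0.28800672  0.47782601  0.82990025 -0.24590301]
 [-0.41921211 -0.71626208  0.55787977 -0.91920711]
 [ 0.          0.          0.          1.        ]] [[-9.05571648e-04  9.64081570e-01  2.65604794e-01  6.71605602e-02]
 [ 9.99999170e-01  6.29638281e-04  1.12403179e-03 -5.59102985e-04]
 [ 9.16423390e-04  2.65605592e-01 -9.64081340e-01 -1.70776566e-01]
 [ 0.00000000e+00  0.00000000e+00  0.00000000e+00  1.00000000e+00]]
{'clock': 0.1, 'q': array([-1.25120849,  0.68991094, -0.19451451,  1.56619348,  0.15728966,
        0.9025028 , -0.215109  ]), 'qd': array([-5.17091913e-04, -1.29784895e-03, -5.26569701e-04, -2.21717555e-03,
       -7.92438107e-06,  3.51204063e-04,  5.22844066e-04]), 'joint_torque': array([-2.40911657e-03, -5.28495526e+01, -1.27140865e+00, -1.53834969e+01,
       -5.25740383e-02,  1.91638661e-03,  3.62641356e-05]), 'tool_pos': array([0.17607426, 0.59907304, 0.21309577]), 'eef_rot': array([ 1.42382903e-01,  9.89811319e-01, -8.10565259e-04, -6.02484473e-05]), 'contact_force': array([-0.41048702,  0.02018419,  0.69591764]), 'moment': array([0.02272255, 0.08235291, 0.0278885 ]), 'finger_force': 0.0, 'opening': 1.0031447435395642}
```

View pics/a_top.png

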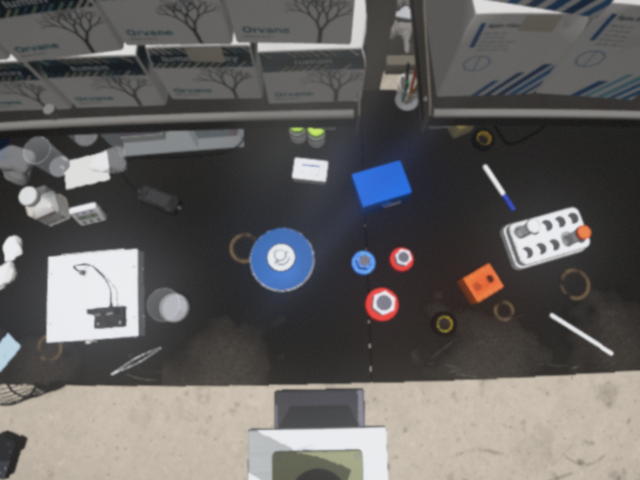

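View pics/a_scene.png

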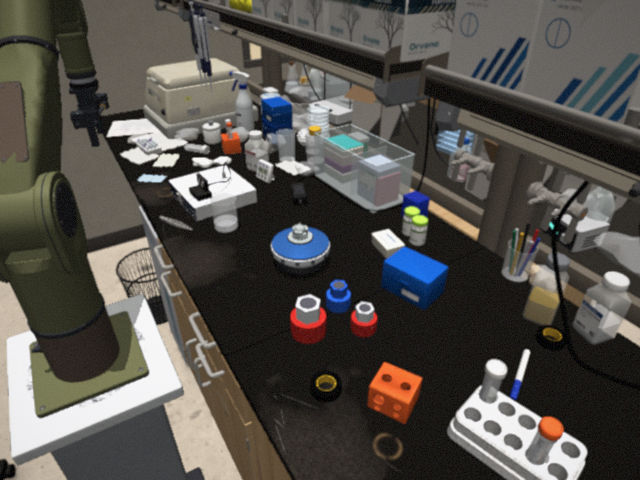

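The top view shows the rotor at about (283,259). The small red nut, which is the target, is at (402,259), the large red nut at (382,304) and the blue nut at (364,263).

```bash
cat > h.py <<'E'
import cv2,numpy as np
from scipy.spatial.transform import Rotation as R
def T_cw(c,s=None):
    if 'camera_from_world' in c: return np.array(c['camera_from_world'])
    T=np.eye(4);T[:3,:3]=R.from_quat(s['eef_rot']).as_matrix();T[:3,3]=s['tool_pos']
    return np.linalg.inv(T@np.array(c['tool_from_camera']))
def ray(c,uv,z,s=None):
    p=cv2.undistortPoints(np.array(uv,float).reshape(-1,1,2),np.array(c['camera_matrix']),np.array(c['D'])).reshape(-1,2)
    W=np.linalg.inv(T_cw(c,s)); d=np.c_[p[:,0],-p[:,1],-np.ones(len(p))]@W[:3,:3].T; o=W[:3,3]
    return o+d*((z-o[2])/d[:,2])[:,None]
def proj(c,P,s=None):
    T=T_cw(c,s);q=np.atleast_2d(P)@T[:3,:3].T+T[:3,3];q[:,1:]*=-1
    return cv2.projectPoints(q,np.zeros(3),np.zeros(3),np.array(c['camera_matrix']),np.array(c['D']))[0].reshape(-1,2)
def red(img):
    h=cv2.cvtColor(img,cv2.COLOR_RGB2HSV);return (((h[...,0]<5)|(h[...,0]>172))&(h[...,1]>150)&(h[...,2]>60)).astype(np.uint8)
def hull(m,lo=50):
    cs,_=cv2.findContours(m,cv2.RETR_EXTERNAL,cv2.CHAIN_APPROX_NONE)
    return [cv2.convexHull(k).reshape(-1,2) for k in cs if cv2.contourArea(k)>lo]
def ell(k): return cv2.fitEllipse(k.astype(np.float32))
E
python3 - <<'E'
from h import *;import pickle
d=pickle.load(open('snap0.pkl','rb'));c=d['top']
for k in hull(red(c['img'])):
    e=ell(k);print('red',e,ray(c,e[0],0.025)[0].round(4))
h=cv2.cvtColor(c['img'],cv2.COLOR_RGB2HSV)
m=((abs(h[...,0].astype(int)-110)<15)&(h[...,1]>100)&(h[...,2]>50)).astype(np.uint8)
for k in hull(m,80):
    e=ell(k);print('blue',e,ray(c,e[0],0.07)[0].round(4),ray(c,e[0],0.025)[0].round(4))
x=cv2.resize(c['img'][215:335,230:430],None,fx=4,fy=4,interpolation=cv2.INTER_CUBIC)
cv2.imwrite('pics/b.png',x[:,:,::-1])
E
```

```text
red ((381.356201171875, 303.9739074707031), (33.71379089355469, 34.145572662353516), 156.7323455810547) [ 0.429 -0.158  0.025]
red ((400.8762512207031, 259.33453369140625), (23.462800979614258, 24.726051330566406), 120.38583374023438) [ 0.5347 -0.2102  0.025 ]
blue ((362.87005615234375, 262.4703369140625), (25.796756744384766, 25.98811912536621), 8.580052375793457) [ 0.5213 -0.1142  0.07  ] [ 0.5292 -0.1183  0.025 ]
blue ((281.1553955078125, 257.958984375), (61.63313293457031, 61.998470306396484), 66.0115966796875) [0.5361 0.0734 0.07  ] [0.5446 0.0772 0.025 ]
blue ((508.3393249511719, 202.3386993408203), (7.862267017364502, 20.51078987121582), 146.514404296875) [ 0.6593 -0.4713  0.07  ] [ 0.673  -0.4904  0.025 ]
blue ((380.1769714355469, 185.44459533691406), (61.16499710083008, 68.15702819824219), 9.93236255645752) [ 0.7069 -0.1634  0.07  ] [ 0.7226 -0.1695  0.025 ]
blue ((581.9097900390625, 3.1849005222320557), (5.473498821258545, 37.891021728515625), 59.69579315185547) [ 1.2418 -0.7655  0.07  ] [ 1.2799 -0.797   0.025 ]
```

View pics/b.png

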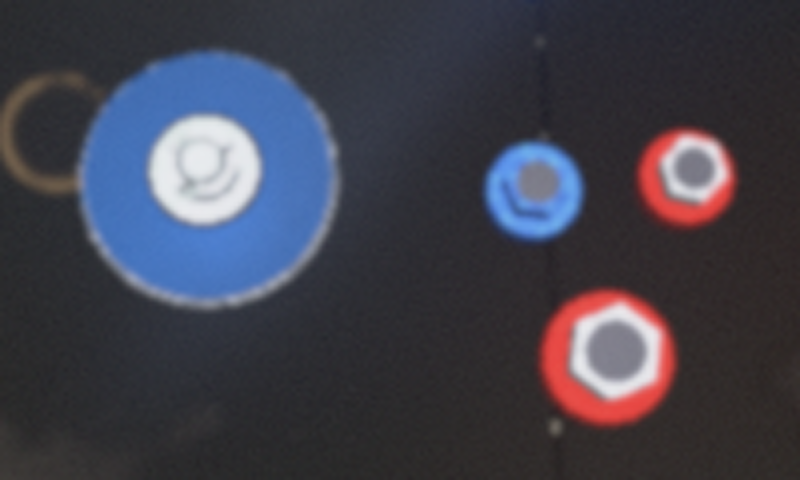

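The crop confirms it: the small red nut is at about (0.535, -0.210) and the rotor at about (0.536, 0.074). I'm moving over the nut for a wrist view.

```bash
python3 -m pendant '[[-1,[-40,-27,0],[0,0,0]],[-1,[-40,-27,0],[0,0,0]],[-1,[-40,-27,0],[0,0,0]],[-1,[-40,-27,0],[0,0,0]],[-1,[-40,-27,0],[0,0,0]],[-1,[-40,-27,0],[0,0,0]],[-1,[-40,-27,0],[0,0,0]],[-1,[-40,-27,0],[0,0,0]]]'; python3 -c "
from plant import r;s=r.get_state();print(s['q'].round(3),s['tool_pos'],s['eef_rot'].round(4))"
```

```text
clock: 1.15
tool_pos: [0.4231, 0.3009, 0.2137]
eef_rot: [0.142, 0.99, -0.0, -0.0]
contact_force: [-0.2, 0.5, -0.9]
opening: 0.998
finger_force: 0.0
[-0.552  0.556 -0.244  1.881  0.193  0.728  0.379] [0.42311933 0.30085429 0.21372263] [ 1.423e-01  9.898e-01 -0.000e+00 -1.000e-04]
```

```bash
python3 -m pendant '[[-1,[-34.5,-37,0],[0,0,0]],[-1,[-34.5,-37,0],[0,0,0]],[-1,[-34.5,-37,0],[0,0,0]],[-1,[-34.5,-37,0],[0,0,0]],[-1,[-34.5,-38,0],[0,0,0]],[-1,[0,0,0],[0,0,0]],[-1,[0,0,0],[0,0,0]]]'; python3 -c "
from plant import r,cams;import cv2,pickle;s=r.get_state();c=cams.snapshot('wrist');print(s['q'].round(3),s['tool_pos'],s['eef_rot'].round(4));pickle.dump((s,c),open('w1.pkl','wb'));cv2.imwrite('pics/w1.png',c['img'][:,:,::-1])"
```

```text
clock: 2.02
tool_pos: [0.5349, 0.0758, 0.2136]
eef_rot: [0.142, 0.99, 0.0, -0.0]
contact_force: [-0.1, 0.6, -0.3]
opening: 1.001
finger_force: 0.0
[-0.057  0.584 -0.273  1.819  0.215  0.767  0.843] [0.53494618 0.07584173 0.21360567] [ 1.423e-01  9.898e-01  4.000e-04 -4.000e-04]
```

```bash
python3 -m pendant '[[-1,[-16,-54.5,0],[0,0,0]],[-1,[-16,-54.5,0],[0,0,0]],[-1,[-16,-54.5,0],[0,0,0]],[-1,[-16,-54.5,0],[0,0,0]],[-1,[-16,-54.5,0],[0,0,0]],[-1,[0,0,0],[0,0,0]],[-1,[0,0,0],[0,0,0]]]'; python3 -c "
from plant import r,cams;import cv2,pickle;s=r.get_state();c=cams.snapshot('wrist');print(s['q'].round(3),s['tool_pos'],s['eef_rot'].round(4));pickle.dump((s,c),open('w2.pkl','wb'));cv2.imwrite('pics/w2.png',c['img'][:,:,::-1])
a=cv2.imread('pics/w1.png');b=cv2.imread('pics/w2.png');cv2.imwrite('pics/w12.png',cv2.resize(cv2.hconcat([a,b]),(800,300),interpolation=cv2.INTER_AREA))"
```

```text
clock: 2.95
tool_pos: [0.5357, -0.2064, 0.2138]
eef_rot: [0.141, 0.99, 0.001, -0.0]
contact_force: [-0.0, 0.5, 0.2]
opening: 1.001
finger_force: 0.0
[ 0.468  0.63  -0.303  1.719  0.238  0.829  1.346] [ 0.53571572 -0.20642519  0.21376396] [ 1.41e-01  9.90e-01  9.00e-04 -1.00e-04]
```

View pics/w12.png

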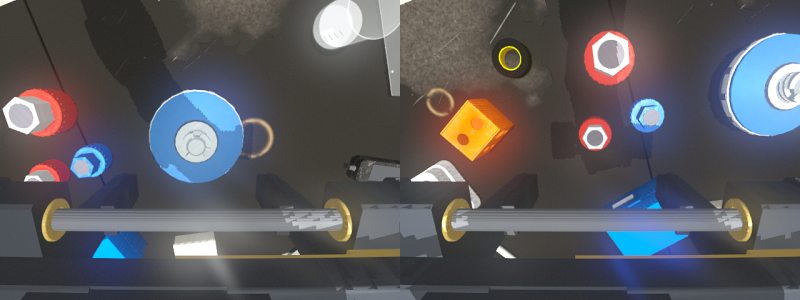

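The left half (over the rotor) shows the washer at about (390,280)/1.6. The right half shows the small red nut at about (595,134), in combined-image pixels. Next I measure both.

Run:
```python
from h import *;import pickle
s,c=pickle.load(open('w2.pkl','rb'))
for k in hull(red(c['img']),300):
    e=ell(k);print('red',np.round(e[0],1),np.round(e[1],1),ray(c,e[0],0.03,s)[0].round(4))
a=c['img'][170:260,265:365]
s1,c1=pickle.load(open('w1.pkl','rb'))
h=cv2.cvtColor(c1['img'],cv2.COLOR_RGB2HSV)
m=((h[...,1]<70)&(h[...,2]>90)).astype(np.uint8);m[:150]=0;m[285:]=0;m[:,:230]=0;m[:,390:]=0
for k in hull(m,300):
    e=ell(k);print('washer',np.round(e[0],1),np.round(e[1],1),ray(c1,e[0],0.08,s1)[0].round(4))
b=c1['img'][170:260,265:365]
cv2.imwrite('pics/c.png',cv2.resize(cv2.hconcat([a,b]),(800,360),interpolation=cv2.INTER_CUBIC)[:,:,::-1])
```

```text
red [311.6 213.9] [51.5 53.5] [ 0.5374 -0.211   0.03  ]
red [331.7  91.7] [74.1 88.1] [ 0.4276 -0.1584  0.03  ]
washer [371.9 275. ] [27.5 51.5] [0.6    0.1127 0.08  ]
washer [254.2 259.5] [39.9 68.6] [0.5537 0.0102 0.08  ]
washer [313.5 226.6] [66.4 68.9] [0.5389 0.0727 0.08  ]
```

View pics/c.png

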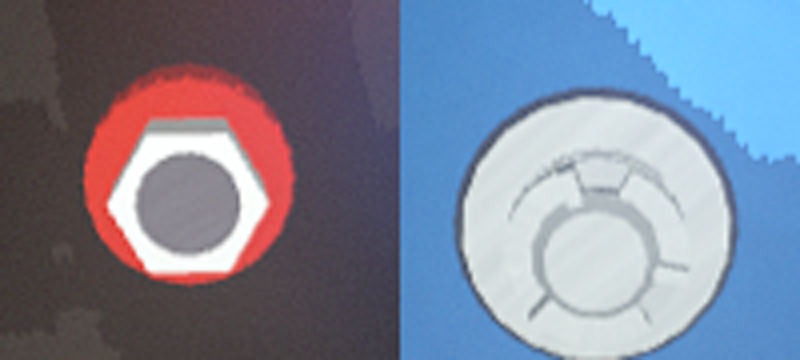

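The left crop shows the nut's hexagon with corners along the image x axis, so the flats are ±30° from the tool y axis. In the right crop the stud tip is at about (314.5,235.5) in full-image pixels.

Run:
```python
from h import *;import pickle
s1,c1=pickle.load(open('w1.pkl','rb'))
print('tip',ray(c1,[314.5,235.5],0.107,s1))
s,c=pickle.load(open('w2.pkl','rb'))
h=cv2.cvtColor(c['img'],cv2.COLOR_RGB2HSV)
m=((h[...,1]<60)&(h[...,2]>215)).astype(np.uint8);n=np.zeros_like(m);n[170:260,265:365]=m[170:260,265:365]
k=max(hull(n,100),key=len);P=ray(c,k,0.059,s)[:,:2]
M=cv2.moments(P.astype(np.float32)*1000);ctr=np.array([M['m10'],M['m01']])/M['m00']/1000
print('hex',ctr,'area mm2',M['m00'],'expect',0.866*34**2)
# support-width minima
Rm=R.from_quat(s['eef_rot']).as_matrix();
Q=(P-ctr)@Rm[:2,:2]  # tool xy
best=[(sum(np.ptp(Q@[np.cos(t+j*np.pi/3),np.sin(t+j*np.pi/3)]) for j in range(3)),np.degrees(t)) for t in np.radians(np.arange(-30,30,.5))]
b=min(best);print('flat normal angle from tool x (deg, tool z sense)',b[1],b[0]/3)
d=np.array([*ctr,0.059])-s['tool_pos'];print('to hex in tool mm',(Rm.T@d*1000).round(1), 'tilt',Rm[:,2])
```

```text
tip [[0.54046943 0.07322428 0.107     ]]
hex [ 0.53822275 -0.21100578] area mm2 986.9918441507034 expect 1001.096
flat normal angle from tool x (deg, tool z sense) -1.0 0.034066688265596105
to hex in tool mm [ -3.7  -4.  154.8] tilt [ 1.41350000e-04  1.76740039e-03 -9.99998428e-01]
```

```bash
python3 -m pendant '[[-1,[-3.7,-4,0],[0,0,0]],[-1,[0,0,30],[0,0,9.7]],[-1,[0,0,30],[0,0,9.7]],[-1,[0,0,30],[0,0,9.6]],[-1,[0,0,30],[0,0,0]],[-1,[0,0,20],[0,0,0]],[-1,[0,0,0],[0,0,0]]]'; python3 -c "
from plant import r,cams;from h import *;s=r.get_state();c=cams.snapshot('wrist');print(s['q'].round(3),s['tool_pos'],s['eef_rot'].round(4))
h=cv2.cvtColor(c['img'],cv2.COLOR_RGB2HSV)
Rm=R.from_quat(s['eef_rot']).as_matrix();p0=proj(c,[0.5382,-.211,.059],s)[0];print(p0)
cv2.imwrite('pics/d.png',c['img'][:,:,::-1])"
```

```text
clock: 3.88
tool_pos: [0.5372, -0.2122, 0.0726]
eef_rot: [0.385, 0.923, 0.0, -0.001]
contact_force: [0.4, -0.1, 0.9]
opening: 0.998
finger_force: 0.0
[ 0.361  0.828 -0.11   1.822  0.167  0.504  0.92 ] [ 0.53719668 -0.21223329  0.07257607] [ 3.847e-01  9.230e-01  1.000e-04 -1.500e-03]
[317.90739296 265.99962802]
```

View pics/d.png

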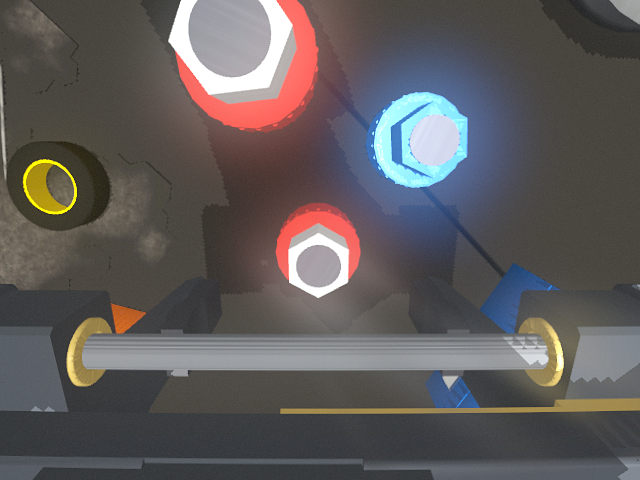

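The hexagon is centred at (319,266) with its flats vertical, as predicted. Going down and gripping.

```bash
python3 -m pendant '[[-1,[0,1.5,12],[0,0,0]],[-1,[0,0,12],[0,0,0]],[-1,[0,0,8],[0,0,0]],[-1,[0,0,3.5],[0,0,0]],[0.1,[0,0,0],[0,0,0]],[1,[0,0,0],[0,0,0]],[1,[0,0,0],[0,0,0]],[1,[0,0,0],[0,0,0]]]' 30; python3 -m pendant '[[1,[0,0,0],[0,0,0]],[1,[0,0,0],[0,0,0]],[1,[0,0,0],[0,0,0]]]'
```

```text
clock: 4.92
tool_pos: [0.5389, -0.2128, 0.0385]
eef_rot: [0.386, 0.923, 0.0, 0.0]
contact_force: [-0.3, 0.0, -0.0]
opening: 0.571
finger_force: 0.0
clock: 5.3
tool_pos: [0.5388, -0.2127, 0.0383]
eef_rot: [0.386, 0.923, 0.0, -0.0]
contact_force: [1.1, 0.5, 0.5]
opening: 0.231
finger_force: 0.0
```

```bash
python3 -c "
from plant import r,cams;from h import *;s=r.get_state();c=cams.snapshot('wrist');print(s)
cv2.imwrite('pics/e.png',c['img'][:,:,::-1])"
```

```text
{'clock': 5.3, 'q': array([ 0.35182629,  0.8843153 , -0.09594084,  1.83096901,  0.17674816,
        0.43452918,  0.90912265]), 'qd': array([-0.00100547,  0.00050489, -0.00012259,  0.00172367,  0.00123956,
       -0.00076178, -0.00010149]), 'joint_torque': array([ 2.64579270e-03, -5.36723578e+01,  7.25802686e-02, -8.14625770e+00,
       -1.00989308e-02,  7.09612202e-02, -1.83625070e-04]), 'tool_pos': array([ 0.53881487, -0.21268443,  0.03828722]), 'eef_rot': array([ 3.85713354e-01,  9.22618668e-01,  3.68905040e-05, -1.15293748e-06]), 'contact_force': array([1.13308294, 0.48409881, 0.54472846]), 'moment': array([-0.02941226, -0.01504495, -0.07114226]), 'finger_force': 0.0, 'opening': 0.23068581524818205}
```

View pics/e.png

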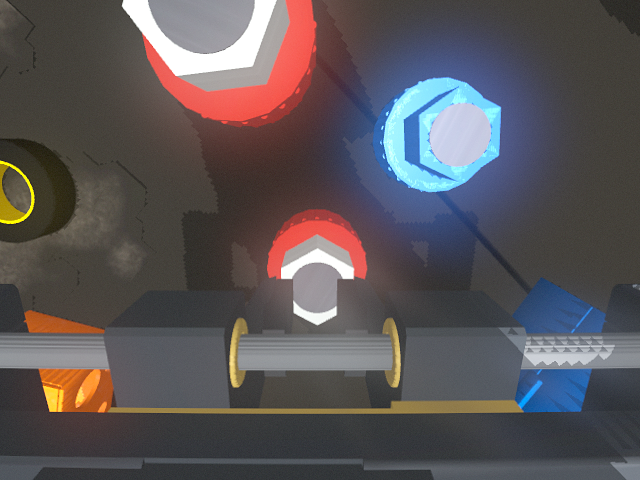

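```bash
python3 -c "
from plant import r,cams;from h import *;s=r.get_state();c=cams.snapshot('wrist');print(s['opening'],s['finger_force'],s['tool_pos'])
Rm=R.from_quat(s['eef_rot']).as_matrix()
for x in (-9,0,9):
  for z in (0,-19,-40): print(x,z,proj(c,s['tool_pos']+Rm@np.array([x,10,z])/1000,s)[0].round(0))
for z in (.033,.059): print('nut',z,proj(c,[0.5382,-.211,z],s)[0].round(0))
e=[ell(k) for k in hull(red(c['img']),300)];print([np.round(x[0],0) for x in e])
"
```

```text
0.1834164334824214 0.0 [ 0.5388113  -0.21263796  0.03825827]
-9 0 [334. 290.]
-9 -19 [336. 306.]
-9 -40 [339. 329.]
0 0 [334. 275.]
0 -19 [336. 289.]
0 -40 [339. 310.]
9 0 [334. 259.]
9 -19 [336. 272.]
9 -40 [339. 290.]
nut 0.033 [316. 269.]
nut 0.059 [317. 288.]
[array([316., 266.]), array([232.,  41.])]
```

```bash
python3 -m pendant '[[1,[0,0,0],[0,0,0]],[1,[0,0,0],[0,0,0]]]'; python3 -c "
from plant import r,cams;from h import *;s=r.get_state();print(s['opening'],s['finger_force'])
c=cams.snapshot('scene');P=[[0.5382,-.211,z] for z in (0,.033,.059)]+[s['tool_pos']];p=proj(c,P);print(p.round(1))
u,v=p[2].astype(int);a=c['img'][v-60:v+60,u-80:u+80];a=cv2.resize(a,None,fx=5,fy=5,interpolation=cv2.INTER_CUBIC);print(u,v)
cv2.imwrite('pics/f.png',a[:,:,::-1])"
```

```text
clock: 5.65
tool_pos: [0.5388, -0.2127, 0.0383]
eef_rot: [0.386, 0.923, 0.0, -0.0]
contact_force: [-0.4, 0.6, 0.6]
opening: 0.006
finger_force: 0.0
0.006223615263161375 0.0
[[363.4 328. ]
 [364.2 316.9]
 [364.9 307.8]
 [365.  315.4]]
364 307
```

View pics/f.png

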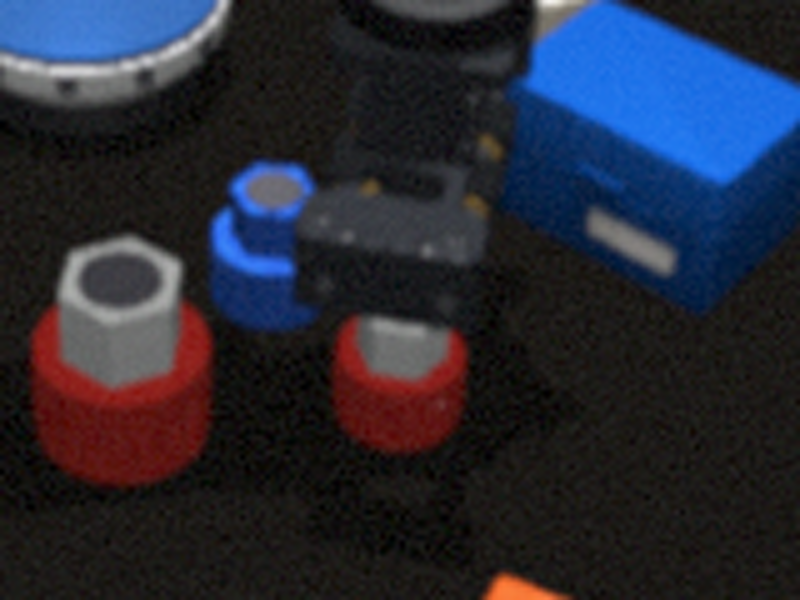

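The crop shows the shut fingers hovering above the hexagon, with their tips near z≈0.06, although the TCP is reported at 0.038. So the real tips sit above the reported TCP. I check pinch_z, then find the tip height by touch.

```bash
python3 -c "
from plant import r;print(r.pinch_z,[x for x in dir(r) if x[0]!='_'])"; python3 -m pendant '[[1,[0,0,1],[0,0,0]],[1,[0,0,1],[0,0,0]],[1,[0,0,0],[0,0,0]]]'
```

```text
0.0187 ['Unreachable', 'finish_job', 'get_state', 'pinch_z']
clock: 6.08
tool_pos: [0.5388, -0.2126, 0.0362]
eef_rot: [0.386, 0.923, 0.0, -0.0]
contact_force: [-0.4, 0.1, -0.7]
opening: 0.008
finger_force: 0.0
```

```bash
python3 -m pendant '[[1,[0,0,1],[0,0,0]],[1,[0,0,1],[0,0,0]],[1,[0,0,1],[0,0,0]],[1,[0,0,0],[0,0,0]]]';  python3 -c "
from plant import r,cams;from h import *;s=r.get_state();c=cams.snapshot('wrist');pp=proj(c,[0.5382,-.211,.059],s)[0];print(pp,s['contact_force'])
a=c['img'][200:380,200:440];cv2.imwrite('pics/g.png',cv2.resize(a,None,fx=3,fy=3)[:,:,::-1])"
```

```text
clock: 6.58
tool_pos: [0.5389, -0.2127, 0.0346]
eef_rot: [0.386, 0.923, -0.0, 0.0]
contact_force: [-1.5, 1.1, 11.3]
opening: -0.0
finger_force: 5.7
[316.67089432 290.84049445] [-1.4886884   1.14869977 11.26801756]
```

View pics/g.png

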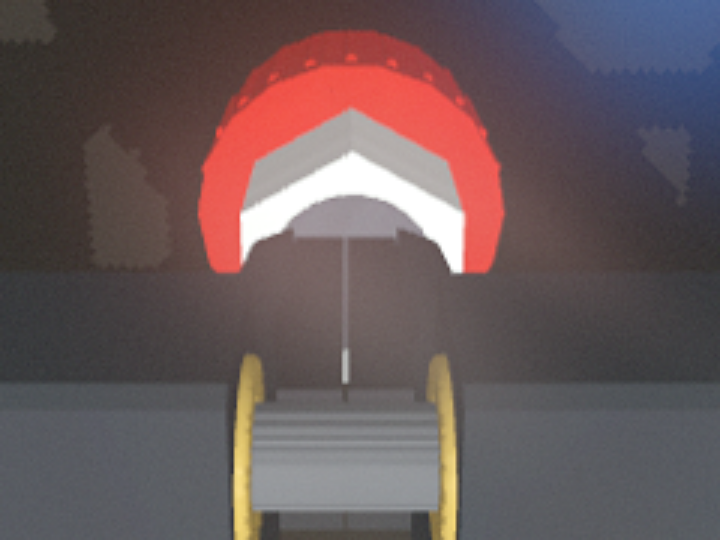

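The shut tips touched the hexagon top (11 N) at a reported z of about 0.035. The real tips are therefore about 24 mm above the reported TCP, so I grip at a reported z of about 0.014.

```bash
python3 -m pendant '[[-0.4,[0,0,-6],[0,0,0]],[-0.4,[0,0,0],[0,0,0]],[-0.4,[0,0,0],[0,0,0]],[-0.4,[0,0,0],[0,0,0]],[-0.4,[0,0,0],[0,0,0]],[-0.4,[0,0,0],[0,0,0]],[-0.4,[0,0,0],[0,0,0]],[-0.4,[0,0,0],[0,0,0]]]' 30; python3 -m pendant '[[-0.4,[0,0,3],[0,0,0]],[-0.4,[0,0,3],[0,0,0]],[-0.4,[0,0,3],[0,0,0]],[-0.4,[0,0,0],[0,0,0]]]'
```

```text
clock: 7.62
tool_pos: [0.5388, -0.2127, 0.0393]
eef_rot: [0.386, 0.923, 0.0, -0.0]
contact_force: [-0.2, -0.1, -0.2]
opening: 0.701
finger_force: 0.0
clock: 8.12
tool_pos: [0.5385, -0.2125, 0.0299]
eef_rot: [0.386, 0.923, 0.0, -0.0]
contact_force: [-0.5, 0.2, 0.3]
opening: 0.7
finger_force: 0.0
```

Past the hexagon top with no contact. Continuing down.

```bash
python3 -m pendant '[[-0.4,[0,0,4],[0,0,0]],[-0.4,[0,0,4],[0,0,0]],[-0.4,[0,0,4],[0,0,0]],[-0.4,[0,0,2],[0,0,0]],[-0.4,[0,0,1],[0,0,0]],[-0.4,[0,0,0],[0,0,0]]]';python3 -m pendant '[[1,[0,0,0],[0,0,0]],[1,[0,0,0],[0,0,0]],[1,[0,0,0],[0,0,0]],[1,[0,0,0],[0,0,0]],[1,[0,0,0],[0,0,0]],[1,[0,0,0],[0,0,0]]]'
```

```text
clock: 8.88
tool_pos: [0.5388, -0.2127, 0.0153]
eef_rot: [0.386, 0.923, 0.0, -0.0]
contact_force: [0.7, -0.1, -0.7]
opening: 0.699
finger_force: 0.0
clock: 9.62
tool_pos: [0.539, -0.2126, 0.0154]
eef_rot: [0.386, 0.923, 0.0, 0.0]
contact_force: [0.2, 1.1, 1.3]
opening: 0.381
finger_force: 30.0
```

The nut is gripped (33.5 mm, 30 N). Next I measure the nut's offset along tool x from the visible hexagon edge, then lift.

```bash
python3 -m pendant '[[1,[0,0,-5],[0,0,0]],[1,[0,0,-15],[0,0,0]],[1,[0,0,-25],[0,0,0]],[1,[0,0,-30],[0,0,0]],[1,[0,0,-30],[0,0,0]],[1,[0,0,-25],[0,0,0]],[1,[0,0,-10],[0,0,0]],[1,[0,0,0],[0,0,0]]]'
cat > meas.py <<'E'
from plant import r,cams;from h import *
s=r.get_state();c=cams.snapshot('wrist');Rm=R.from_quat(s['eef_rot']).as_matrix();print(s['q'].round(3),s['tool_pos'],s['contact_force'],s['moment'],s['opening'])
def tool(uv,zt): # pixel -> tool xy on plane tool z=zt (tool near vertical)
    return (ray(c,uv,s['tool_pos'][2]-zt,s)-s['tool_pos'])@Rm*1000
m=red(c['img']);m[330:]=0;m[:, :200]=0;m[:,440:]=0
k=max(hull(m,300),key=cv2.contourArea);print('red bbox',cv2.boundingRect(k))
top=k[k[:,1]<k[:,1].min()+35].astype(float)
P=tool(top,0.0154)[:,:2] # bottom rim silhouette (underside level)
P2=tool(top,-0.0176)[:,:2] 
for n,p in(('bottom',P),('shoulder',P2)):
    A=np.c_[2*p,np.ones(len(p))];x=np.linalg.lstsq(A,(p**2).sum(1),rcond=None)[0];print(n,x[:2],np.sqrt(x[2]+x[:2]@x[:2]),'max x-28:',p[:,0].max()-28)
h=cv2.cvtColor(c['img'],cv2.COLOR_RGB2HSV);w=((h[...,1]<60)&(h[...,2]>215)).astype(np.uint8);w[:190]=0;w[340:]=0;w[:,:240]=0;w[:,400:]=0
ks=hull(w,60)
for k in ks:
    t=tool(k,-0.0436);print('white',len(k),cv2.boundingRect(k),'apex x-19.6:',t[:,0].max()-19.63,'y range',t[:,1].min(),t[:,1].max())
cv2.imwrite('pics/m.png',c['img'][180:360,200:440][:,:,::-1])
E
python3 meas.py
```

```text
clock: 10.62
tool_pos: [0.5389, -0.2128, 0.1559]
eef_rot: [0.386, 0.923, 0.0, 0.001]
contact_force: [-0.3, -0.5, -1.7]
opening: 0.387
finger_force: 30.0
[ 0.377  0.702 -0.137  1.767  0.141  0.681  0.941] [ 0.53890792 -0.21281622  0.15590232] [-0.31757592 -0.52037545 -1.69122658] [ 0.00847758 -0.00360767 -0.02246416] 0.38664000438024665
red bbox (217, 25, 99, 108)
bottom [ 98.36339489 -25.23966748] 25.213433808360374 max x-28: 95.51663749400728
shoulder [ 92.80022931 -20.78374369] 20.7428517209977 max x-28: 85.49356229814259
white 18 (273, 265, 84, 69) apex x-19.6: 1.6630895621735426 y range -17.118371545548676 16.532471499961186
```

The nut axis is at tool (+1.65, -0.2) mm. Moving it over the stud.

```bash
python3 -m pendant '[[1,[20,20,0],[0,0,0]],[1,[35,35,0],[0,0,0]],[1,[38,38,0],[0,0,0]],[1,[38,38,0],[0,0,0]],[1,[35,35,0],[0,0,0]],[1,[20,20,0],[0,0,0]],[1,[15.2,15.9,0],[0,0,0]],[1,[0,0,0],[0,0,0]]]'; python3 meas.py | grep -v shoul; python3 -m pendant '[[1,[0,0,0],[0,0,0]]]'; python3 -c "
from plant import r,cams;from h import *
c=cams.snapshot('top');k=[(ell(x),) for x in hull(red(c['img']),150)];print([(np.round(e[0][0],1),np.round(e[0][1],1)) for e in k])
c=cams.snapshot('scene');u,v=proj(c,[.54,.073,.11])[0].astype(int);a=c['img'][v-60:v+60,u-80:u+80];cv2.imwrite('pics/n.png',cv2.resize(a,None,fx=5,fy=5,interpolation=cv2.INTER_CUBIC)[:,:,::-1])"
```

```text
clock: 11.68
tool_pos: [0.5404, 0.0745, 0.1543]
eef_rot: [0.384, 0.923, 0.0, -0.001]
contact_force: [-0.3, 0.3, -2.4]
opening: 0.38
finger_force: 30.0
[-0.174  0.667 -0.076  1.869  0.08   0.61   0.482] [0.54038038 0.07448908 0.15425059] [-0.32141078  0.3301748  -2.35883082] [-0.06063482  0.0120993  -0.0047486 ] 0.3797352250774305
clock: 11.85
tool_pos: [0.5409, 0.0704, 0.1548]
eef_rot: [0.387, 0.922, -0.001, -0.0]
contact_force: [0.3, -0.3, -1.8]
opening: 0.387
finger_force: 30.0
[(array([381.4, 304.1]), array([33.8, 34.1]))]Traceback (most recent call last):
  File "meas.py", line 6, in <module>
    k=max(hull(m,300),key=cv2.contourArea);print('red bbox',cv2.boundingRect(k))
ValueError: max() iterable argument is empty
```

View pics/n.png

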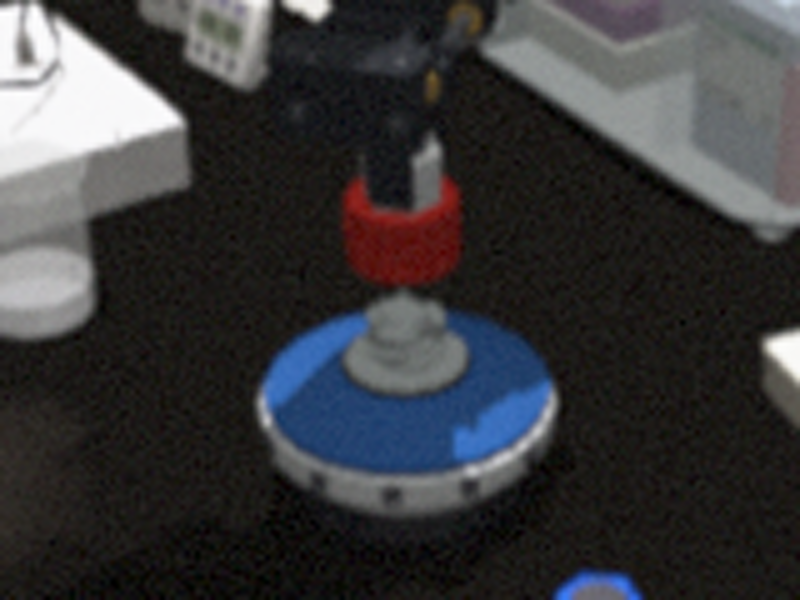

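The scene crop shows the red skirt at column 402 above the washer at about 406, nearly aligned. I let the arm settle and measure both numerically.

```bash
python3 -m pendant '[[1,[0,0,0],[0,0,0]],[1,[0,0,0],[0,0,0]],[1,[0,0,0],[0,0,0]]]'
cat > al.py <<'E'
from plant import r,cams;from h import *
s=r.get_state();c=cams.snapshot('scene');p=s['tool_pos'];Rm=R.from_quat(s['eef_rot']).as_matrix();print(p.round(4))
hs=cv2.cvtColor(c['img'],cv2.COLOR_RGB2HSV);zb=p[2]-.0154
n=p+Rm@np.array([1.65,-.2,0])/1000
u,v=proj(c,[n[0],n[1],zb+.016])[0].astype(int)
m=red(c['img']);q=np.zeros_like(m);q[v-30:v+30,u-30:u+30]=m[v-30:v+30,u-30:u+30]
k=max(hull(q,50),key=cv2.contourArea);x,y,w,h=cv2.boundingRect(k)
# expected silhouettes of skirt cylinder & washer disc at assumed pose
def sil(cx,cy,R0,zs): 
    a=np.linspace(0,2*np.pi,90);P=proj(c,np.vstack([np.c_[cx+R0*np.cos(a),cy+R0*np.sin(a),a*0+z] for z in zs]));return P.min(0),P.max(0)
print('skirt seen',x-.5,x+w-.5,y-.5,y+h-.5,'exp',*sil(n[0],n[1],.028,(zb,zb+.033)))
u,v=proj(c,[.5395,.073,.08])[0].astype(int)
g=((hs[...,1]<70)&(hs[...,2]>60)).astype(np.uint8);q=np.zeros_like(g);q[v-20:v+12,u-22:u+22]=g[v-20:v+12,u-22:u+22]
k=max(hull(q,50),key=cv2.contourArea);x,y,w,h=cv2.boundingRect(k)
print('washer seen',x-.5,x+w-.5,y-.5,y+h-.5,'exp',*sil(.5395,.073,.031,(.08,)))
E
python3 al.py
```

```text
clock: 12.32
tool_pos: [0.5412, 0.0722, 0.1553]
eef_rot: [0.386, 0.923, 0.0, 0.0]
contact_force: [1.0, 0.7, -2.0]
opening: 0.383
finger_force: 30.0
[0.5412 0.0722 0.1553]
skirt seen 286.5 310.5 199.5 221.5 exp [287.397587   198.00707152] [310.76319014 221.3222388 ]
washer seen 286.5 312.5 222.5 243.5 exp [287.59061693 229.23870793] [312.14249534 242.75051268]
```

Aligned to within about 0.5 mm. Descending.

```bash
python3 -m pendant '[[1,[0,0,10],[0,0,0]],[1,[0,0,12],[0,0,0]],[1,[0,0,6],[0,0,0]],[1,[0,0,4],[0,0,0]],[1,[0,0,3],[0,0,0]],[1,[0,0,0],[0,0,0]]]';python3 -m pendant '[[1,[0,0,2],[0,0,0]],[1,[0,0,2],[0,0,0]],[1,[0,0,0],[0,0,0]]]'
```

```text
clock: 13.12
tool_pos: [0.5412, 0.0724, 0.1202]
eef_rot: [0.386, 0.923, 0.0, -0.0]
contact_force: [-0.6, -0.9, -1.4]
opening: 0.384
finger_force: 30.0
clock: 13.5
tool_pos: [0.5411, 0.0723, 0.1162]
eef_rot: [0.386, 0.923, -0.0, -0.0]
contact_force: [0.2, 0.1, -1.6]
opening: 0.382
finger_force: 30.0
```

```bash
python3 -m pendant '[[1,[0,0,1.5],[0,0,0]],[1,[0,0,1.5],[0,0,0]],[1,[0,0,0],[0,0,0]]]';python3 -m pendant '[[1,[0,0,1.5],[0,0,0]],[1,[0,0,1],[0,0,0]],[1,[0,0,0],[0,0,0]]]'
```

```text
clock: 13.88
tool_pos: [0.541, 0.0723, 0.1132]
eef_rot: [0.386, 0.923, -0.0, -0.0]
contact_force: [0.2, 0.5, -1.4]
opening: 0.382
finger_force: 30.0
clock: 14.25
tool_pos: [0.5411, 0.0723, 0.1107]
eef_rot: [0.386, 0.923, -0.0, -0.0]
contact_force: [-0.0, -0.8, -1.4]
opening: 0.385
finger_force: 30.0
```

```bash
python3 -m pendant '[[1,[0,0,1],[0,0,0]],[1,[0,0,1],[0,0,0]],[1,[0,0,0],[0,0,0]]]'; python3 -m pendant '[[1,[0,0,0],[0,0,0]]]'
```

```text
clock: 14.62
tool_pos: [0.5413, 0.0724, 0.1092]
eef_rot: [0.386, 0.923, 0.0, 0.0]
contact_force: [-1.1, -0.3, 3.0]
opening: 0.38
finger_force: 30.0
clock: 14.75
tool_pos: [0.5413, 0.0724, 0.1092]
eef_rot: [0.386, 0.923, 0.0, 0.0]
contact_force: [-1.0, -0.2, 5.3]
opening: 0.384
finger_force: 30.0
```

The nut is on the rim (reported z 0.1092, underside at 0.094, as expected). Turning backward under a light push.

```bash
cat > st.sh <<'E'
python3 -c "
from plant import r;import numpy as np;s=r.get_state();q=s['eef_rot'];print('t',round(s['clock'],2),'z',s['tool_pos'].round(4),'yaw',round(float(np.degrees(2*np.arctan2(q[0],q[1]))),1),'q7',round(s['q'][6],2),'F',s['contact_force'].round(1),'M',s['moment'].round(2),s['opening'].round(3))"
E
python3 -m pendant '[[1,[0,0.14,0],[0,0,-5]],[1,[0,0.14,0],[0,0,-5]],[1,[0,0.14,0],[0,0,-5]]]'|head -1; sh st.sh;python3 -m pendant '[[1,[0,0.14,0],[0,0,-5]],[1,[0,0.14,0],[0,0,-5]],[1,[0,0.14,0],[0,0,-5]]]' |head -1; sh st.sh
```

```text
clock: 15.12
clock: 15.5Traceback (most recent call last):
  File "<string>", line 2, in <module>
    from plant import r;import numpy as np;s=r.get_state();q=s['eef_rot'];print('t',round(s['clock'],2),'z',s['tool_pos'].round(4),'yaw',round(float(np.degrees(2*np.arctan2(q[0],q[1]))),1),'q7',round(s['q'][6],2),'F',s['contact_force'].round(1),'M',s['moment'].round(2),s['opening'].round(3))
                                                                                                                                                                                                                                                                              ^^^^^^^^^^^^^^^^^^
AttributeError: 'float' object has no attribute 'round'
Traceback (most recent call last):
AttributeError: 'float' object has no attribute 'round'
```

```bash
sed -i "s/s\['opening'\].round(3)/round(s['opening'],3)/" st.sh; sh st.sh
```

```text
t 15.5 z [0.5402 0.0734 0.1087] yaw 15.2 q7 0.81 F [-0.7  0.6 -0.6] M [0.   0.06 0.01] 0.384
```

Support is gone (Fz is back to about the nut's weight), so the lugs are probably over the openings. Lowering gently.

```bash
python3 -m pendant '[[1,[0,0,1],[0,0,0]],[1,[0,0,1],[0,0,0]],[1,[0,0,0],[0,0,0]]]'|head -1; sh st.sh
```

```text
clock: 15.88
t 15.88 z [0.5416 0.073  0.1065] yaw 15.4 q7 0.81 F [ 0.1 -1.  -1.8] M [ 0.   -0.03 -0.  ] 0.384
```

```bash
python3 -m pendant '[[1,[0,0,1],[0,0,0]],[1,[0,0,1],[0,0,0]],[1,[0,0,1],[0,0,0]],[1,[0,0,0],[0,0,0]]]'|head -1; sh st.sh; python3 -m pendant '[[1,[0,0,1],[0,0,0]],[1,[0,0,0.5],[0,0,0]],[1,[0,0,0],[0,0,0]]]'|head -1; sh st.sh
```

```text
clock: 16.38
t 16.38 z [0.5416 0.0731 0.1037] yaw 15.4 q7 0.81 F [ 0.2  0.3 -1.3] M [ 0.03  0.02 -0.  ] 0.382
clock: 16.75
t 16.75 z [0.5416 0.0731 0.1023] yaw 15.4 q7 0.81 F [-0.7 -0.7 -1.6] M [ 0.01 -0.02  0.03] 0.38
```

```bash
python3 -m pendant '[[1,[0,0,0.7],[0,0,0]],[1,[0,0,0],[0,0,0]]]'|head -1; sh st.sh; python3 -m pendant '[[1,[0,0,0.4],[0,0,0]],[1,[0,0,0],[0,0,0]]]'|head -1; sh st.sh
```

```text
clock: 17.0
t 17.0 z [0.5417 0.0731 0.102 ] yaw 15.4 q7 0.81 F [-1.  -1.1  3.2] M [-0.04  0.24  0.01] 0.383
clock: 17.25
t 17.25 z [0.5418 0.0731 0.102 ] yaw 15.4 q7 0.81 F [-2.4 -0.3  8.6] M [-0.09  0.48 -0.01] 0.383
```

The floor is at reported z 0.1020 (underside 6.6 mm above the washer), so the lugs have dropped in. I relieve the push, then turn forward, sinking with the lead (8° ↔ 0.53 mm).

```bash
python3 -m pendant '[[1,[0,0,-1.0],[0,0,0]],[1,[0,-0.14,0.33],[0,0,5]],[1,[0,-0.14,0.33],[0,0,5]],[1,[0,-0.14,0.33],[0,0,5]],[1,[0,0,0],[0,0,0]]]'|head -1; sh st.sh; python3 -m pendant '[[1,[0,-0.14,0.33],[0,0,5]],[1,[0,-0.14,0.33],[0,0,5]],[1,[0,-0.14,0.33],[0,0,5]],[1,[0,0,0],[0,0,0]]]'|head -1; sh st.sh
```

```text
clock: 17.88
t 17.88 z [0.5417 0.073  0.1012] yaw 30.3 q7 0.64 F [0.2 0.2 0.3] M [0.19 0.05 0.03] 0.386
clock: 18.38
t 18.38 z [0.5415 0.0725 0.1002] yaw 45.2 q7 0.47 F [0.1 0.2 0.4] M [ 0.1  -0.07  0.01] 0.383
```

```bash
python3 -m pendant '[[1,[0,-0.23,0.53],[0,0,8]],[1,[0,-0.23,0.53],[0,0,8]],[1,[0,-0.23,0.53],[0,0,8]],[1,[0,0,0],[0,0,0]]]'|head -1; sh st.sh; python3 -m pendant '[[1,[0,-0.23,0.53],[0,0,8]],[1,[0,-0.23,0.53],[0,0,8]],[1,[0,-0.23,0.53],[0,0,8]],[1,[0,0,0],[0,0,0]]]'|head -1; sh st.sh
```

```text
clock: 18.88
t 18.88 z [0.541  0.072  0.0987] yaw 69.2 q7 0.21 F [-0.6  0.9  0.8] M [ 0.02 -0.08 -0.04] 0.381
clock: 19.38
t 19.38 z [0.5403 0.0717 0.0971] yaw 93.1 q7 -0.05 F [0.5 0.  1.2] M [ 0.02 -0.05  0.06] 0.383
```

```bash
for i in 1; do python3 -m pendant '[[1,[0,0,-0.6],[0,0,0]],[1,[0,0,0],[0,0,0]]]'|head -1; sh st.sh;  python3 -m pendant '[[1,[0,0,-0.6],[0,0,0]],[1,[0,0,0],[0,0,0]]]'|head -1; sh st.sh; done
```

```text
clock: 19.62
t 19.62 z [0.5395 0.0716 0.0974] yaw 93.3 q7 -0.05 F [-0.7 -0.  -1.3] M [-0.06  0.09  0.05] 0.383
clock: 19.88
t 19.88 z [0.5399 0.0717 0.0982] yaw 93.3 q7 -0.05 F [-0.5 -0.5 -1.9] M [-0.05  0.06  0.01] 0.388
```

```bash
python3 -m pendant '[[1,[0,0,-0.5],[0,0,0]],[1,[0,0,0],[0,0,0]]]'|head -1; sh st.sh;  python3 -m pendant '[[1,[0,0,-0.5],[0,0,0]],[1,[0,0,0],[0,0,0]]]'|head -1; sh st.sh
```

```text
clock: 20.12
t 20.12 z [0.5399 0.0718 0.0987] yaw 93.4 q7 -0.05 F [-0.1 -0.4 -1.3] M [-0.1   0.14 -0.07] 0.385
clock: 20.38
t 20.38 z [0.5399 0.0717 0.0989] yaw 93.4 q7 -0.05 F [ 0.9 -0.1 -7.8] M [-0.17 -0.21 -0.  ] 0.383
```

The upper flank is at z 0.0989 at yaw 93.4°, and the play is about 2 mm. A 1.5 mm squeeze needs the upper flank at about 0.0938, which is about 75° more.

```bash
python3 -m pendant '[[1,[0,0,0.9],[0,0,0]],[1,[0,-0.23,0.53],[0,0,8]],[1,[0,-0.23,0.53],[0,0,8]],[1,[0,-0.23,0.53],[0,0,8]],[1,[0,0,0],[0,0,0]]]'|head -1; sh st.sh; python3 -m pendant '[[1,[0,-0.23,0.53],[0,0,8]],[1,[0,-0.23,0.53],[0,0,8]],[1,[0,0,0],[0,0,0]]]'|head -1; sh st.sh
```

```text
clock: 21.0
t 21.0 z [0.5394 0.072  0.097 ] yaw 117.3 q7 -0.31 F [ 0.4  0.8 -0.7] M [-0.1   0.13 -0.01] 0.378
clock: 21.38
t 21.38 z [0.539  0.0723 0.0958] yaw 133.2 q7 -0.49 F [ 0.5 -0.7 -1.1] M [-0.06  0.19  0.  ] 0.381
```

```bash
python3 -m pendant '[[1,[0,-0.15,0.33],[0,0,5]],[1,[0,-0.15,0.33],[0,0,5]],[1,[0,0,0],[0,0,0]]]'|head -1; sh st.sh; python3 -m pendant '[[1,[0,-0.15,0.33],[0,0,5]],[1,[0,-0.15,0.33],[0,0,5]],[1,[0,0,0],[0,0,0]]]'|head -1; sh st.sh
```

```text
clock: 21.75
t 21.75 z [0.5388 0.0725 0.0952] yaw 143.1 q7 -0.6 F [ 0.1  0.3 -1.2] M [-0.02  0.14  0.03] 0.385
clock: 22.12
t 22.12 z [0.5386 0.0726 0.0946] yaw 153.1 q7 -0.72 F [-0.5  0.5  2. ] M [-0.04  0.26  0.01] 0.385
```

The washer is touched (+3.2 N, about 0.8 mm), which matches the model. Another 15° gives about 1.5 mm held by the thread.

```bash
python3 -m pendant '[[1,[0,-0.15,0.33],[0,0,5]],[1,[0,-0.15,0.33],[0,0,5]],[1,[0,0,0],[0,0,0]]]'|head -1; sh st.sh; python3 -m pendant '[[1,[0,-0.15,0.33],[0,0,5]],[1,[0,0,0],[0,0,0]]]'|head -1; sh st.sh; python3 -m pendant '[[1,[0,0,-0.4],[0,0,0]],[1,[0,0,0],[0,0,0]]]'|head -1; sh st.sh
```

```text
clock: 22.5
t 22.5 z [0.5384 0.0727 0.094 ] yaw 163.2 q7 -0.83 F [-0.8 -0.4  3.2] M [-0.08  0.39 -0.1 ] 0.384
clock: 22.75
t 22.75 z [0.5383 0.0728 0.0936] yaw 168.2 q7 -0.89 F [-1.8 -1.1  3.6] M [-0.14  0.5  -0.13] 0.384
clock: 23.0
t 23.0 z [0.5383 0.0729 0.0937] yaw 168.3 q7 -0.89 F [-0.8 -0.7  1. ] M [-0.26  0.38 -0.03] 0.385
```

Upper-flank contact at z 0.0937 means a squeeze of about 1.4–1.7 mm. Letting go and withdrawing.

```bash
python3 -m pendant '[[0.1,[0,0,0],[0,0,0]],[-0.2,[0,0,0],[0,0,0]],[-0.5,[0,0,0],[0,0,0]],[-0.5,[0,0,0],[0,0,0]],[-0.5,[0,0,0],[0,0,0]]]'|head -1; sh st.sh; python3 -m pendant '[[-0.5,[0,0,-5],[0,0,0]],[-0.5,[0,0,-15],[0,0,0]],[-0.5,[0,0,-25],[0,0,0]],[-0.5,[0,0,-25],[0,0,0]],[-0.5,[0,0,-20],[0,0,0]],[-0.5,[0,0,0],[0,0,0]],[-0.5,[0,0,0],[0,0,0]],[-0.5,[0,0,0],[0,0,0]]]'|head -1; sh st.sh
cat > chk.py <<'E'
from plant import r,cams;from h import *
s=r.get_state();c=cams.snapshot('wrist');h=cv2.cvtColor(c['img'],cv2.COLOR_RGB2HSV)
w=((h[...,1]<60)&(h[...,2]>200)).astype(np.uint8)
u,v=proj(c,[.54,.0733,.137],s)[0].astype(int);print(u,v)
q=np.zeros_like(w);q[v-50:v+50,u-60:u+60]=w[v-50:v+50,u-60:u+60]
k=max(hull(q,100),key=cv2.contourArea);P=ray(c,k,.1375,s)[:,:2];M=cv2.moments((P*1000).astype(np.float32));print('ctr',M['m10']/M['m00'],M['m01']/M['m00'],'area',M['m00'])
Rm=R.from_quat(s['eef_rot']).as_matrix();Q=P@Rm[:2,:2]
b=min((sum(np.ptp(Q@[np.cos(t+j*np.pi/3),np.sin(t+j*np.pi/3)]) for j in range(3)),np.degrees(t)) for t in np.radians(np.arange(0,60,.5)));print('flat angle in tool',b[1],'(30 = as released) width',b[0]/3)
E
python3 chk.py
```

```text
clock: 23.62
t 23.62 z [0.5385 0.073  0.0938] yaw 168.4 q7 -0.89 F [-0.1  0.8  0. ] M [-0.03  0.14 -0.03] 0.749
clock: 24.62
t 24.62 z [0.5378 0.0731 0.1831] yaw 168.4 q7 -0.99 F [ 0.9 -0.3 -0.2] M [-0.01  0.13 -0.04] 0.752
313 248
ctr 541.8096956840348 72.48058884939476 area 1019.8672209583456
flat angle in tool 29.999999999999996 (30 = as released) width 0.03464722086001733
```

The hexagon angle is exactly as released, so the nut has not backed off. Handing in.

```bash
python3 -c "
from plant import r;print(r.finish_job())"
```

```text
the job is handed in; nothing more can be done
None
```

The small red nut is threaded onto the stud and holds the washer squeezed by an estimated 1.4–1.7 mm; it stayed put when released, and I handed the job in at about 25 s (the result was not reported).

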